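Shut and latch the vial carrier

ROBOT

A 6-joint arm with a two-finger parallel gripper is mounted at the origin on a cart in front of the work surface, level with it; the furniture and walls round the work are solid. World frame = base frame: x ahead of the robot, y to its left, z up, the work surface at z = 0. Lengths are in m, angles in degrees, forces in N, time in s.
With the tool pointing down it reaches from about 0.4 to 0.825 m from the base axis. Payload 7 kg.
Tool frame: the origin (TCP) lies on the centre line of the jaws, within the pads' length; the fingertips stand 14 mm ahead of it and the grasp point (between the pads) lies 5 mm behind it; z points along the fingers, y is the line along which they close (so a half turn about z gives the same grasp; the last joint's range is limited). The gripper opens to 88 mm and grips with 3 to 60 N. Pads are 19 mm wide; open, the fingers measure 130 mm over their backs; the gripper's body (78 mm by 193 mm) begins 47 mm behind the grasp point.
Start: joints at [87.324, 20.546, 0.682, 0, -70.136, -16.507], TCP at [0.222, 0.637, 0.241] pointing down, gripper open.
Joint ranges: [-176.03, 176.03], [-82.01, 121.73], [-58.28, 71.71], [-173.87, 95.51], [-174.79, -0.11], [-173.66, 173.66]. Speed limits (degrees/s): [136.94, 136.94, 172.46, 180, 180, 180].

INTERFACE

Orientations are given as [roll, pitch, yaw] about the fixed x, y, z axes, in that order (R = Rz(yaw) Ry(pitch) Rx(roll)).
In Python, from plant import r gives the robot as it stands.
- The arm moves only by the tool send_rows, never from a script. Its argument "steps" is a list of rows, each an object with "dp": the shift along the tool's x, y, z in mm, a list of three; "roll": the turn about the tool's z in rad; "jaw": the opening in per cent of the stroke, from 0 (shut) to 100 (fully open). In form: [{"dp": [tx, ty, tz], "roll": roll, "jaw": jaw}, ...]. A call has 1 to 5 rows; each row is the pose to reach, as a shift and turn from the pose commanded when the call began, along the tool's axes at that moment; what a row does not reach only later rows make up. A row lasts 1/8 s, in which the tool goes at most 62.5 mm and 10.7 degrees, less where a joint would pass 70% of its speed; a pose out of reach is approached as far as the arm can. A call with a gripper value outside its range is refused whole. The fingers move at their own pace and stop on an object; "newtons" is the grip in N (left out, the last holds). Time passes only in rows, so rows that repeat a pose let the fingers close. It gives the time, the measured TCP pose, the force, the opening and the grip force at its end, in the units of the state.
- r.get_state(): the state, without advancing time (a new reading comes with each control period).
- r.capture(name): name is "scene" or "top" or "wrist"; returns a dict with "image" (384x512x3 uint8, blue, green, red), "K" (3x3 intrinsics, pixels), "rvec" (rotation vector, rad) and "tvec" (3), from world to camera coordinates, as OpenCV has them. Camera axes: x right, y down, z forward; pixel columns grow to the right and rows downward; lengths in m; the calibration is good to about 2 mm. A picture is of the moment at which its call begins. There is no depth.
- r.close_job(): hands the job in; it is judged then, once.
The state is a dict: "time_s": time; "joints": joint angles; "qd": joint speeds; "joint_torque": joint torques, N m; "tcp_pos": TCP position; "eef_rot": TCP orientation; "contact_force": force on the tool from outside, world axes, zero at the start; "moment": the same for the moment, N m; "gripper_width": finger opening in m; "gripper_force": force on a finger pad.
Only numpy, scipy, OpenCV 4.12 (cv2) and the standard library are available. Lean on these libraries where they do the work, as an engineer would, in place of code of your own. Each camera call takes 0.05 s, during which the arm holds its last target. There are 200 camera calls.

TASK

Get the aluminium vial carrier ready to be carried away: push the rack of vials that sticks out of its open end in until it meets the sprung plate at the back, swing the gate shut with the latch bar lifted over the keeper's front lip, and let the bar drop fully into the keeper's notch, so that the gate stays shut against the spring when you let go. The keeper has been shifted on its slotted foot, so feel for the notch by letting the bar ride lightly over the lip until it drops, and never force the bar against the keeper (20 N is too much). Keep the vials standing in the rack and leave the bottles and the canister around the carrier where they are.

Things in the scene. Friction and masses are not known exactly. Their poses are not given: they have to be found in the camera images.
- carrier: Fixed aluminium carrier: floor plate 232 x 122 mm, 4 mm thick, side rails 71 mm apart inside (top at z = 37 mm), back wall. Origin: on the worktop under the middle of the gate line (the open end, toward the robot); x runs into the carrier along its channel, y to its left, z up. The bar and strike heights given below are above the worktop.
- sprung_plate (a point): Centre of the front face of the sprung plate at the back of the channel, 158 mm behind the gate line, so it meets the 160 mm long rack when the rack's front face is 2 mm outside the gate line (carrier x = -2 mm). It yields up to 18 mm: about 4.5 N to start, then 0.25 N per mm.
- rack_front (a point): Centre (half-way up) of the outer face of the rack's front end, the face to push on. White bar rack, 66 mm wide, 160 long, 43 high, standing on the floor plate along the channel (z = 4 to 47 mm), 0.22 to 0.33 kg with its vials, which stand in the three rear rows (two front rows empty). At the start this face is 22 to 45 mm outside the gate line.
- gate_hinge (a point): Point on the gate's upright hinge line at z = 42 mm; carrier x = 0, y = +46 mm. Closed, the gate runs from here to the carrier's right (-y). Its plate is 5 mm thick, 6 to 84 mm from the hinge, z = 8 to 46 mm. A rubber buffer on its inner face, 46 mm from the hinge and 7 mm proud, meets the rack: below about 0.2 rad the gate pushes on the sprung rack.
- gate (a joint): Gate angle, rad: 0 = square across the open end; grows as it opens toward the robot and round to the left (clockwise seen from above). At angle t it runs from the hinge along (-sin t, -cos t) in the carrier's x, y. Starts at 1.55 to 1.85, range -0.125 to 2.3, light friction: stays where it is left.
- latch_bar (a joint): Angle of the latch bar, rad: 0 = level on its rest pin (at the start, and when down in the notch); grows to 0.6 as its free end is lifted; falls by its own weight (70 g). Steel bar 6 mm thick, 12 high (z = 36 to 48 mm level), on the gate's outer face, mid-plane 9 mm outside the hinge line. Pivot 18 mm from the hinge, z = 42 mm; free end 108 mm from the hinge, over the keeper.
- knob (a point): Centre of the black ball knob, 20 mm diameter, on a 6 mm stem on top of the latch bar: lifts the bar and swings the gate. In the bar's mid-plane; with the bar level 70 mm from the hinge line, at z = 76 mm (52 mm beyond the bar's pivot and 34 mm above it). It turns with the bar about the pivot: lifting 0.2 rad raises it 10 mm and draws it 8 mm toward the hinge.
- keeper: Fixed foot of the keeper: carrier x = -9, y = -51, z = 30 mm, 97 mm from the hinge; axes as carrier. Clamped on it the dark steel strike, 12 mm wide along y; from the front: lip 10 mm long along x, top at z = 45 mm; notch 9 mm long for the 6 mm bar; then a solid land 18 mm long, top at z = 47 mm. The notch's middle is the foot's x plus an unmeasured shift, up to 6 mm either way.
- vial_1: Glass vial with screw cap, 18 mm diameter, 65 mm high, standing in the rack; origin at the centre of its underside, z up.
- vial_2: Glass vial with screw cap, 18 mm diameter, 65 mm high, standing in the rack; origin at the centre of its underside, z up.
- vial_3: Glass vial with screw cap, 18 mm diameter, 65 mm high, standing in the rack; origin at the centre of its underside, z up.
- vial_4: Glass vial with screw cap, 18 mm diameter, 65 mm high, standing in the rack; origin at the centre of its underside, z up.
- blue_stain: Dropper bottle, 31 mm wide, 84 mm high, to the right in front of the carrier; origin under its centre. Leave alone.
- red_stain: Dropper bottle like the other, beside it, nearer the robot; origin under its centre. Leave alone.
- canister: Screw-top objective canister, 38 mm diameter, 57 mm high, left of the carrier; origin under its centre. Leave alone.

How it is judged:
By the outcome, as a careful person would: the job done as asked, in the order asked, and still so for the second after the job is handed in, with the robot touching nothing.
It also fails if it takes over 72 s, if anything falls off the work surface, if the arm or the gripper's body presses on something with over 40 N, if the wrist force passes 120 N, or if a joint passes its speed limit or range.

## Working session

There is one attempt and no reset: what is moved stays moved. The work goes in short steps, Python scripts to look and compute and a tool call to move; the robot and the scene stay as the last step left them, time stands still between calls to the robot, and variables do not carry over. Pictures are saved under pics/ and viewed, at most 10 in all, crops included, and the job is handed in when it is done.

Besides the shell and the picture viewer there is one more tool, called after "Emit:" by a JSON object that holds its "api" and its "payload". send_rows: Moves the arm, as the interface text tells. Its arguments: {"type":"object","properties":{"steps":{"type":"array","items":{"type":"object","properties":{"dp":{"type":"array","items":{"type":"number"}},"roll":{"type":"number"},"jaw":{"type":"number"}}}},"newtons":{"type":"number"}},"required":["steps"]}

```bash
mkdir -p pics; cat > h.py <<'E'
import numpy as np, cv2
from plant import r
def cam(n):
    c=r.capture(n); c['R']=cv2.Rodrigues(np.array(c['rvec'],float))[0]; c['t']=np.array(c['tvec'],float).ravel(); c['K']=np.array(c['K'],float); return c
def ray(c,uv,z):
    d=c['R'].T@np.linalg.inv(c['K'])@np.array([uv[0],uv[1],1.]); o=-c['R'].T@c['t']
    return o+d*(z-o[2])/d[2]
def proj(c,p):
    q=c['K']@(c['R']@np.array(p,float)+c['t']); return q[:2]/q[2]
E
python3 - <<'E'
from h import *
a=cam('scene');b=cam('top')
for n,c in(('scene',a),('top',b)):
    np.savez(f'pics/{n}0.npz',**{k:c[k] for k in('image','K','R','t')})
    cv2.imwrite(f'pics/{n}0.png',cv2.resize(c['image'],(800,600),interpolation=cv2.INTER_CUBIC)); print(n,-c['R'].T@c['t'],c['K'][0,0])
s=r.get_state();print({k:np.round(s[k],3) for k in s})
E
```

```text
scene [ 0.05084894 -0.83307169  0.48714807] 459.85309259914396
top [ 0.45437879 -0.04754983  1.2647438 ] 464.9201137210651
{'time_s': np.float64(0.1), 'joints': array([ 8.7326e+01,  2.0589e+01,  6.4200e-01, -1.6000e-02, -7.0134e+01,
       -1.6508e+01]), 'qd': array([ 0.01 , -0.071,  0.172,  0.006, -0.056,  0.105]), 'joint_torque': array([-2.0000e-03, -5.8416e+01,  2.9375e+01,  7.0150e+00,  1.0000e-02,
       -0.0000e+00]), 'tcp_pos': array([0.222, 0.637, 0.24 ]), 'eef_rot': array([ 1.79918e+02, -9.00000e-03, -1.91880e+01]), 'contact_force': array([-0.101, -0.289,  0.397]), 'moment': array([-0.041,  0.02 ,  0.02 ]), 'gripper_force': np.float64(0.0), 'gripper_width': np.float64(0.087)}
```

View pics/scene0.png

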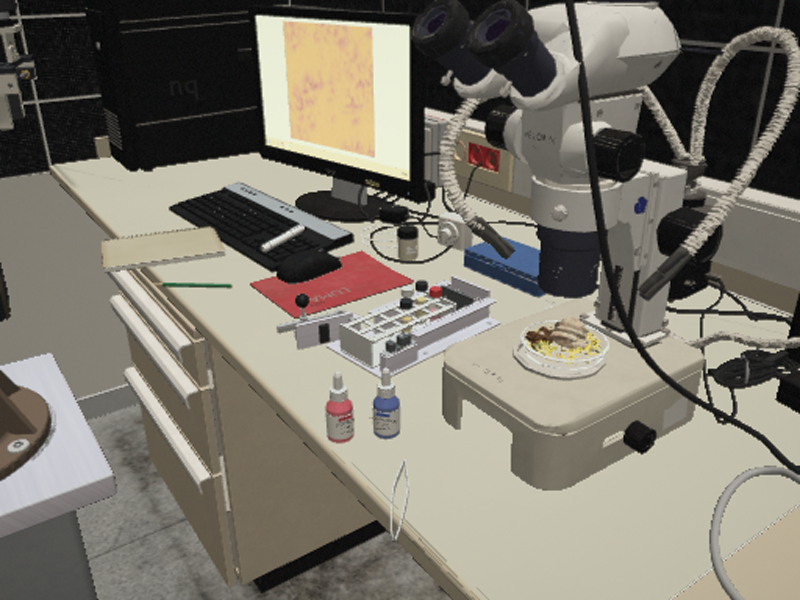

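View pics/top0.png

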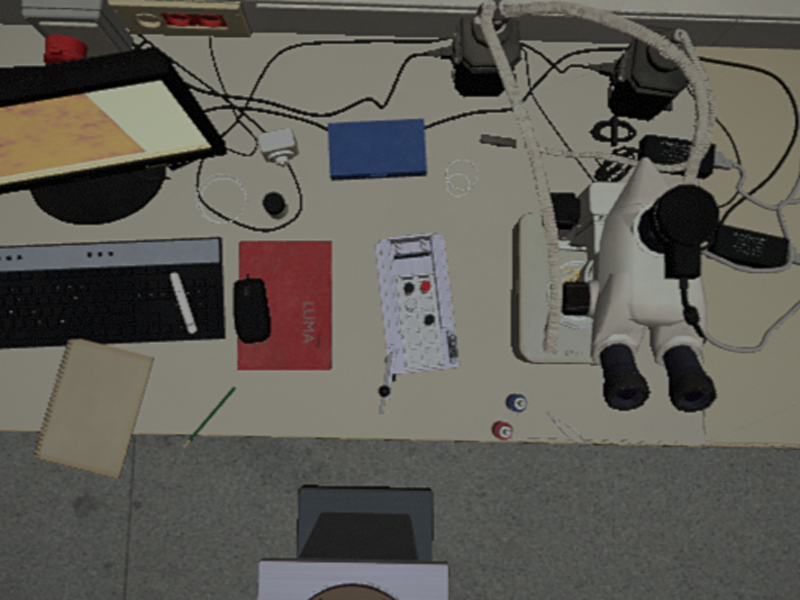

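The scene view shows the carrier with its gate open at (300,330) and the knob at (302,299). In the top view the carrier runs from (392,370) to (440,235), the knob is at (384,391), and the bottles are at (516,402) and (502,430).

```bash
python3 - <<'E'
import numpy as np,cv2
from h import ray
L=lambda n:dict(np.load(f'pics/{n}0.npz'))
b=L('top');a=L('scene')
t=cv2.resize(b['image'][140:270,230:310],None,fx=4.6,fy=4.6,interpolation=cv2.INTER_CUBIC)
s=cv2.resize(a['image'][165:245,170:330],None,fx=2.6,fy=2.6,interpolation=cv2.INTER_CUBIC)
o=np.zeros((600,800,3),np.uint8);o[:t.shape[0],:t.shape[1]]=t;o[:s.shape[0],380:380+s.shape[1]]=s
cv2.imwrite('pics/crop1.png',o)
f=512/800
for n,p,z in(('knob',(384,391),.076),('fl',(392,374),.004),('fr',(458,366),.004),('bl',(376,237),.004),('br',(440,234),.004),('blue',(516,402),.084),('red',(502,430),.084),('can',(274,204),.057)):
  print(n,ray(b,np.array(p)*f,z).round(4))
E
```

```text
knob [ 0.4367 -0.0451  0.076 ]
fl [ 0.4651 -0.058   0.004 ]
fr [ 0.4815 -0.1719  0.004 ]
bl [ 0.7045 -0.0239  0.004 ]
br [ 0.713  -0.1367  0.004 ]
blue [ 0.4241 -0.2587  0.084 ]
red [ 0.379  -0.2364  0.084 ]
can [0.746 0.149 0.057]
```

View pics/crop1.png

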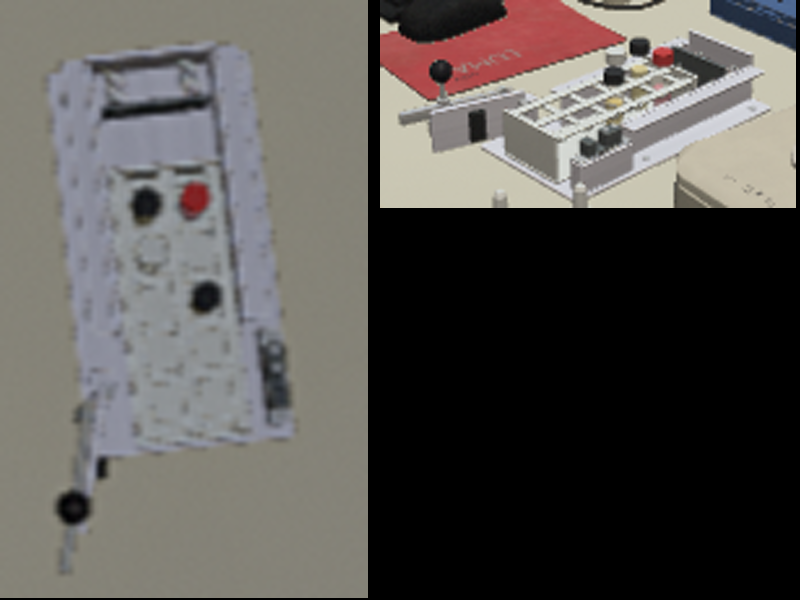

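The crop shows the rack front near (190,440), the keeper at (272,380) and the knob at (72,507). The carrier's yaw is about +8°. I'll move over it for a wrist-camera view.

Emit:
{"api": "send_rows", "payload": {"steps": [{"dp": [36,50,-10],"roll": 0.15,"jaw": 0},{"dp": [72,98,-20],"roll": 0.33,"jaw": 0},{"dp": [108,147,-30],"roll": 0.5,"jaw": 0},{"dp": [144,196,-40],"roll": 0.68,"jaw": 0},{"dp": [180,245,-50],"roll": 0.85,"jaw": 0}]}}

```text
time_s: 0.72
tcp_pos: [0.3115, 0.3448, 0.2907]
eef_rot: [180.0, -0.0, -68.2]
contact_force: [0.5, 0.2, 1.6]
gripper_width: 0.0431
gripper_force: 0.0
```

```bash
cat >> h.py <<'E'
from scipy.spatial.transform import Rotation as Ro
def go(p,yaw=None):
    "shift in tool axes (mm) and roll (rad) from the present pose to p (m), yaw (deg)"
    s=r.get_state(); M=Ro.from_euler('xyz',s['eef_rot'],degrees=True).as_matrix()
    d=M.T@(np.array(p)-s['tcp_pos'])*1000
    y=s['eef_rot'][2]; dr=0 if yaw is None else -np.radians((yaw-y+180)%360-180)
    print('t',round(s['time_s'],2),'at',np.round(s['tcp_pos'],4),'yaw',round(y,2),'F',np.round(s['contact_force'],1),'w',round(s['gripper_width'],4),'-> dp',d.round(1),'roll',round(dr,3))
E
python3 -c "
from h import *
go((.45,-.1,.33),-82)"
```

```text
t 0.72 at [0.3115 0.3448 0.2907] yaw -68.19 F [0.5 0.2 1.6] w 0.0431 -> dp [464.5  36.6 -39.2] roll 0.241
```

Emit:
{"api": "send_rows", "payload": {"steps": [{"dp": [60,5,-6],"roll": 0.06},{"dp": [120,10,-12],"roll": 0.12},{"dp": [180,15,-18],"roll": 0.18},{"dp": [240,19,-24],"roll": 0.24},{"dp": [300,24,-30],"roll": 0.24}]}}

```text
invalid input
```

Emit:
{"api": "send_rows", "payload": {"steps": [{"dp": [48,0,-3]},{"dp": [96,0,-6]},{"dp": [130,0,-8]},{"dp": [150,0,-9]},{"dp": [150,0,-9]}]}}

```text
invalid input
```

```bash
python3 - <<'E'
from h import *
c=cam('wrist')
np.savez('pics/wrist0.npz',**{k:c[k] for k in('image','K','R','t')})
cv2.imwrite('pics/wrist0.png',cv2.resize(c['image'],(800,600),interpolation=cv2.INTER_CUBIC)); print(-c['R'].T@c['t'],c['R'][2],c['K'][0,0])
go((.45,-.1,.33),-82)
E
```

```text
[0.33879137 0.2759034  0.43511686] [-0.10290952  0.25622307 -0.96112401] 296.347856786474
t 0.78 at [0.3121 0.3397 0.2923] yaw -68.74 F [-1.2 -7.1 -1.7] w 0.0391 -> dp [459.8  30.9 -37.7] roll 0.231
```

View pics/wrist0.png

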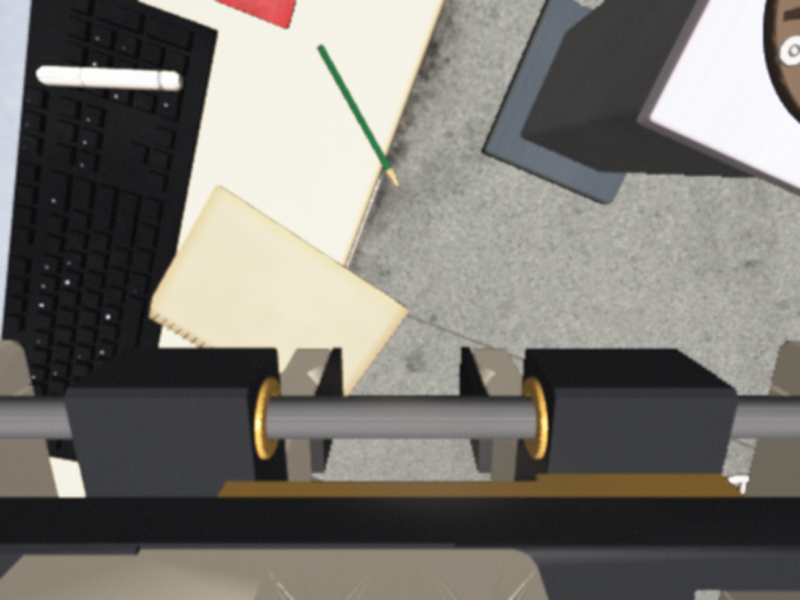

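The wrist view shows that the camera looks along tool +x, with the upper half of the image usable. The jaw field seems to be required.

Emit:
{"api": "send_rows", "payload": {"steps": [{"dp": [58,-8,-6],"roll": 0.06,"jaw": 0},{"dp": [116,-16,-12],"roll": 0.12,"jaw": 0},{"dp": [174,-24,-18],"roll": 0.18,"jaw": 0},{"dp": [230,-40,-24],"roll": 0.24,"jaw": 0},{"dp": [280,-60,-30],"roll": 0.24,"jaw": 0}]}}

```text
time_s: 1.4
tcp_pos: [0.4729, 0.1083, 0.321]
eef_rot: [-180.0, 0.0, -81.7]
contact_force: [0.1, 0.9, 0.8]
gripper_width: 0.0005
gripper_force: 0.0
```

```bash
python3 -c "
from h import *
go((.53,0,.33),-82)"
```

```text
t 1.4 at [0.4729 0.1083 0.321 ] yaw -81.68 F [0.1 0.9 0.8] w 0.0005 -> dp [115.4 -40.8  -9. ] roll 0.006
```

Emit:
{"api": "send_rows", "payload": {"steps": [{"dp": [50,-15,-4],"roll": 0,"jaw": 0},{"dp": [95,-30,-8],"roll": 0,"jaw": 0},{"dp": [115,-41,-9],"roll": 0,"jaw": 0},{"dp": [115,-41,-9],"roll": 0,"jaw": 0},{"dp": [115,-41,-9],"roll": 0,"jaw": 0}]}}

```text
time_s: 2.02
tcp_pos: [0.5292, 0.0025, 0.3292]
eef_rot: [180.0, 0.0, -81.6]
contact_force: [-0.1, 0.0, -0.3]
gripper_width: 0.0001
gripper_force: 0.0
```

```bash
python3 - <<'E'
from h import *
c=cam('wrist')
np.savez('pics/wrist1.npz',**{k:c[k] for k in('image','K','R','t')})
cv2.imwrite('pics/wrist1.png',cv2.resize(c['image'][:320],(800,500),interpolation=cv2.INTER_CUBIC)); print(-c['R'].T@c['t'])
go((.45,-.1,.33),-82)
E
```

```text
[ 0.53983794 -0.07096183  0.47361363]
t 2.08 at [0.5292 0.0028 0.3294] yaw -81.61 F [-0.2 -0.5  0.5] w 0.0006 -> dp [90.2 93.4 -0.6] roll 0.007
```

View pics/wrist1.png

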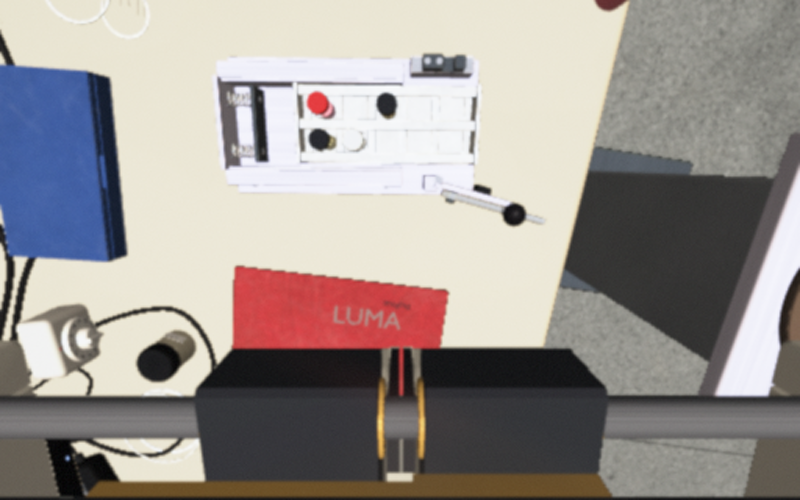

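The wrist view shows the carrier lying almost along the image x axis, from (218,60) to (478,190). The knob is at (514,214), the keeper at (441,64), the rack front at x≈476 and the hinge bracket at (431,183). I'll zoom in to get accurate pixels.

```bash
python3 - <<'E'
from h import *
c=dict(np.load('pics/wrist1.npz'))
cv2.imwrite('pics/w1z.png',cv2.resize(c['image'][30:150,260:360],None,fx=5,fy=5,interpolation=cv2.INTER_CUBIC))
p=lambda u,v,z:print((u,v),z,ray(c,np.array((u,v))/1.5625,z).round(4))
p(514,214,.076);p(476,95,.047);p(476,160,.047);p(300,83,.047);p(300,162,.047);p(218,58,.004);p(240,192,.004)
d=c['image'];hsv=cv2.cvtColor(d,cv2.COLOR_BGR2HSV)
m=((d.max(2)<45)[30:150,260:360]).astype(np.uint8)
n,l,s,ce=cv2.connectedComponentsWithStats(m)
for i in range(1,n):
  if s[i,4]>8: print(s[i],(ce[i]+[260,30]).round(1),ray(c,ce[i]+[260,30],.076).round(4))
E
```

```text
(514, 214) 0.076 [ 0.4378 -0.0435  0.076 ]
(476, 95) 0.047 [ 0.4837 -0.1352  0.047 ]
(476, 160) 0.047 [ 0.4736 -0.083   0.047 ]
(300, 83) 0.047 [ 0.6329 -0.1228  0.047 ]
(300, 162) 0.047 [ 0.6274 -0.0587  0.047 ]
(218, 58) 0.004 [ 0.7187 -0.1382  0.004 ]
(240, 192) 0.004 [ 0.6926 -0.0203  0.004 ]
[44 89  9  4 16] [307.7 120.6] [ 0.4698 -0.0602  0.076 ]
[ 63 101  12  12 109] [328.5 136.8] [ 0.4384 -0.0436  0.076 ]
```

View pics/w1z.png

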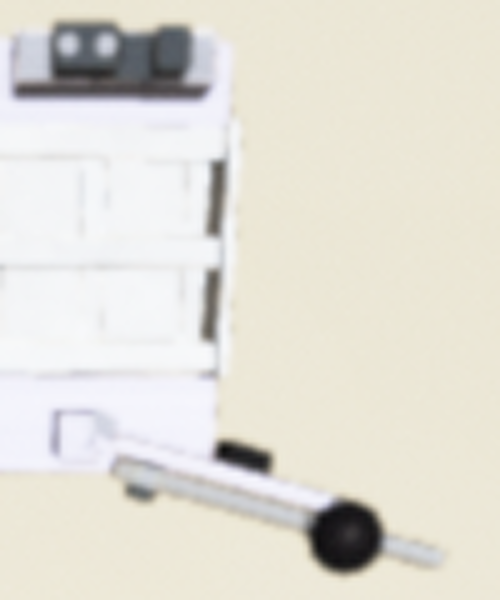

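```bash
cat > fit.py <<'E'
from h import *
c=dict(np.load('pics/wrist1.npz'));d=c['image'].astype(int)
z5=lambda u,v,z:ray(c,(u/5+260,v/5+30),z)
m=(d[...,0]>=d[...,2]-4)&(d.max(2)>150)   # bluish white plate against beige
def line(pts,z):
    P=np.array([ray(c,p,z)[:2] for p in pts]);
    for _ in range(3):
        vx,vy,x,y=cv2.fitLine(P.astype(np.float32),cv2.DIST_HUBER,0,.001,.001).ravel(); e=abs((P-[x,y])@[-vy,vx]);P=P[e<max(.001,2*np.median(e))]
    return np.degrees(np.arctan2(vy,vx)),(x,y),len(P)
top=[(u,np.argmax(m[20:80,u])+20-.5) for u in range(150,255,3)]
bot=[(u,140-np.argmax(m[80:140,u][::-1])-.5) for u in range(160,300,3)]
print('right edge',line(top,.004));print('left edge',line(bot,.004))
for n,u,v,z in(('knob',342,536,.076),('keep foot a',12,65,.030),('keep foot b',212,65,.030),('notch',135,50,.046),('lip front',190,50,.045),('land back',52,50,.047),('rack fr',238,120,.047),('rack fl',231,375,.047),('bar end',445,555,.048),('bar root',115,462,.048),('hinge',110,430,.046),('floor fr corner',232,50,.004),('floor fl corner',217,465,.004)):
    print(n,z5(u,v,z).round(4))
E
python3 fit.py
```

```text
right edge (np.float32(8.3607435), (np.float32(0.6399189), np.float32(-0.15054254)), 29)
left edge (np.float32(8.344422), (np.float32(0.583402), np.float32(-0.035358127)), 33)
knob [ 0.4384 -0.0431  0.076 ]
keep foot a [ 0.5427 -0.1515  0.03  ]
keep foot b [ 0.4887 -0.1594  0.03  ]
notch [ 0.5112 -0.1568  0.046 ]
lip front [ 0.4969 -0.1591  0.045 ]
land back [ 0.5328 -0.1535  0.047 ]
rack fr [ 0.4814 -0.144   0.047 ]
rack fl [ 0.4708 -0.0799  0.047 ]
bar end [ 0.401  -0.0401  0.048 ]
bar root [ 0.4987 -0.052   0.048 ]
hinge [ 0.5014 -0.0604  0.046 ]
floor fr corner [ 0.4808 -0.1693  0.004 ]
floor fl corner [ 0.463  -0.0538  0.004 ]
```

```bash
cat >> h.py <<'E'
PSI=8.35;A0,L0=.493,-.1808
def W(x,y,z):
    "carrier mm -> world m"
    a,l=A0+x/1000,L0+y/1000;c,s=np.cos(np.radians(PSI)),np.sin(np.radians(PSI)); return np.array([a*c-l*s,a*s+l*c,z/1000])
def C(p):
    c,s=np.cos(np.radians(PSI)),np.sin(np.radians(PSI)); return np.round([(p[0]*c+p[1]*s-A0)*1000,(-p[0]*s+p[1]*c-L0)*1000,p[2]*1000],1)
E
python3 -c "
from h import *
go(W(-80,0,42),-81.65)"
```

```text
t 2.08 at [0.5292 0.0028 0.3294] yaw -81.61 F [-0.2 -0.5  0.5] w 0.0006 -> dp [106.7 111.  287.4] roll 0.001
```

Emit:
{"api": "send_rows", "payload": {"steps": [{"dp": [35,37,10],"roll": 0,"jaw": 0},{"dp": [75,76,40],"roll": 0,"jaw": 0},{"dp": [107,111,80],"roll": 0,"jaw": 0},{"dp": [107,111,135],"roll": 0,"jaw": 0},{"dp": [107,111,190],"roll": 0,"jaw": 0}]}}

```text
time_s: 2.7
tcp_pos: [0.4352, -0.1193, 0.1391]
eef_rot: [-179.8, 0.0, -81.6]
contact_force: [1.2, 0.4, 0.5]
gripper_width: 0.0004
gripper_force: 0.0
```

Emit:
{"api": "send_rows", "payload": {"steps": [{"dp": [0,0,40],"roll": 0,"jaw": 0},{"dp": [0,0,75],"roll": 0,"jaw": 0},{"dp": [0,0,94],"roll": 0,"jaw": 0},{"dp": [0,0,97],"roll": 0,"jaw": 0},{"dp": [0,-8,97],"roll": 0,"jaw": 0}]}}

```text
time_s: 3.32
tcp_pos: [0.4436, -0.118, 0.0432]
eef_rot: [-180.0, -0.0, -81.6]
contact_force: [0.3, -0.1, -0.5]
gripper_width: 0.0005
gripper_force: 0.0
```

```bash
python3 - <<'E'
from h import *
go(W(-59,0,42),-81.65);print(C(r.get_state()['tcp_pos']))
E
```

```text
t 3.33 at [ 0.4436 -0.118   0.0432] yaw -81.57 F [ 0.3 -0.1 -0.5] w 0.0005 -> dp [ -0.4 -12.2   1.2] roll 0.001
[-71.2  -0.4  43.2]
```

Emit:
{"api": "send_rows", "payload": {"steps": [{"dp": [0,-6,1],"roll": 0,"jaw": 0},{"dp": [0,-12,1],"roll": 0,"jaw": 0},{"dp": [0,-18,1],"roll": 0,"jaw": 0},{"dp": [0,-23,1],"roll": 0,"jaw": 0},{"dp": [0,-28,1],"roll": 0,"jaw": 0}]}}

```text
time_s: 3.95
tcp_pos: [0.4707, -0.1146, 0.0415]
eef_rot: [179.9, 0.0, -81.7]
contact_force: [-2.6, -0.6, 1.9]
gripper_width: 0.0001
gripper_force: 1.6
```

Emit:
{"api": "send_rows", "payload": {"steps": [{"dp": [0,-4,0],"roll": 0,"jaw": 0},{"dp": [0,-8,0],"roll": 0,"jaw": 0},{"dp": [0,-12,0],"roll": 0,"jaw": 0},{"dp": [0,-14,0],"roll": 0,"jaw": 0}]}}

```text
time_s: 4.45
tcp_pos: [0.4851, -0.1123, 0.0415]
eef_rot: [-180.0, 0.0, -81.6]
contact_force: [-2.6, -0.8, 1.1]
gripper_width: 0.0005
gripper_force: 1.3
```

Emit:
{"api": "send_rows", "payload": {"steps": [{"dp": [0,-2,0],"roll": 0,"jaw": 0},{"dp": [0,-4,0],"roll": 0,"jaw": 0}]}}

```text
time_s: 4.7
tcp_pos: [0.4889, -0.1118, 0.0415]
eef_rot: [180.0, 0.0, -81.6]
contact_force: [-2.0, -0.1, 0.4]
gripper_width: 0.0003
gripper_force: 1.1
```

Emit:
{"api": "send_rows", "payload": {"steps": [{"dp": [0,-1.5,0],"roll": 0,"jaw": 0},{"dp": [0,-1.5,0],"roll": 0,"jaw": 0}]}}

```text
time_s: 4.95
tcp_pos: [0.4905, -0.1115, 0.0416]
eef_rot: [-180.0, -0.0, -81.6]
contact_force: [-1.7, -0.4, 0.0]
gripper_width: 0.0009
gripper_force: 0.5
```

Emit:
{"api": "send_rows", "payload": {"steps": [{"dp": [0,-1.5,0],"roll": 0,"jaw": 0},{"dp": [0,-1.5,0],"roll": 0,"jaw": 0}]}}

```text
time_s: 5.2
tcp_pos: [0.4919, -0.1114, 0.0416]
eef_rot: [-180.0, -0.0, -81.6]
contact_force: [-0.8, -0.2, 0.4]
gripper_width: 0.0
gripper_force: 0.7
```

Emit:
{"api": "send_rows", "payload": {"steps": [{"dp": [0,-1,0],"roll": 0,"jaw": 0},{"dp": [0,-2,0],"roll": 0,"jaw": 0}]}}

```text
time_s: 5.45
tcp_pos: [0.4937, -0.1111, 0.0416]
eef_rot: [180.0, 0.0, -81.6]
contact_force: [-2.4, -0.7, 0.9]
gripper_width: 0.0008
gripper_force: 1.0
```

Emit:
{"api": "send_rows", "payload": {"steps": [{"dp": [0,-1,0],"roll": 0,"jaw": 0},{"dp": [0,-2,0],"roll": 0,"jaw": 0}]}}

```text
time_s: 5.7
tcp_pos: [0.4955, -0.1108, 0.0415]
eef_rot: [180.0, 0.0, -81.6]
contact_force: [-3.9, -0.5, 2.9]
gripper_width: 0.0003
gripper_force: 2.2
```

Emit:
{"api": "send_rows", "payload": {"steps": [{"dp": [0,-1,0],"roll": 0,"jaw": 0},{"dp": [0,-1,0],"roll": 0,"jaw": 0}]}}

```text
time_s: 5.95
tcp_pos: [0.4955, -0.1109, 0.0415]
eef_rot: [179.9, 0.0, -81.7]
contact_force: [-5.2, -0.1, 5.0]
gripper_width: 0.0003
gripper_force: 3.3
```

Emit:
{"api": "send_rows", "payload": {"steps": [{"dp": [0,-1,0],"roll": 0,"jaw": 0},{"dp": [0,-1,0],"roll": 0,"jaw": 0}]}}

```text
time_s: 6.2
tcp_pos: [0.4956, -0.1108, 0.0414]
eef_rot: [179.8, 0.0, -81.7]
contact_force: [-8.1, -0.4, 6.2]
gripper_width: 0.0004
gripper_force: 4.8
```

Emit:
{"api": "send_rows", "payload": {"steps": [{"dp": [0,15,0],"roll": 0,"jaw": 0},{"dp": [0,30,-20],"roll": 0,"jaw": 0},{"dp": [0,30,-75],"roll": 0.17,"jaw": 20},{"dp": [-20,30,-100],"roll": 0.35,"jaw": 45},{"dp": [-40,30,-110],"roll": 0.53,"jaw": 45}]}}

```text
time_s: 6.82
tcp_pos: [0.4631, -0.0748, 0.1536]
eef_rot: [-179.8, 0.2, -112.4]
contact_force: [0.8, -0.5, 0.2]
gripper_width: 0.0249
gripper_force: 0.0
```

```bash
python3 - <<'E'
from h import *
go((.4377,-.0438,.13),173)
c=cam('wrist');cv2.imwrite('pics/w2.png',c['image'])
E
```

```text
t 6.83 at [ 0.4631 -0.0748  0.1536] yaw -112.37 F [ 0.8 -0.5  0.2] w 0.0249 -> dp [-18.9  35.4  23.5] roll 1.302
```

View pics/w2.png

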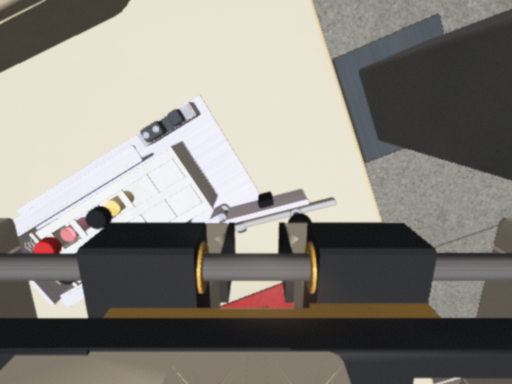

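The rack is in and the vials are standing: the rack front is near (200,175), at the gate line. The gate hasn't moved. Next, the knob.

Emit:
{"api": "send_rows", "payload": {"steps": [{"dp": [-4,7,2],"roll": 0.18,"jaw": 45},{"dp": [-8,14,4],"roll": 0.36,"jaw": 45},{"dp": [-12,21,6],"roll": 0.54,"jaw": 45},{"dp": [-16,30,8],"roll": 0.72,"jaw": 45},{"dp": [-19,35,10],"roll": 0.9,"jaw": 45}]}}

```text
time_s: 7.5
tcp_pos: [0.4365, -0.0445, 0.1413]
eef_rot: [180.0, 0.1, -163.8]
contact_force: [-0.2, -0.4, 0.8]
gripper_width: 0.0393
gripper_force: 0.0
```

```bash
python3 - <<'E'
from h import *
go((.4377,-.0438,.071),173)
E
```

```text
t 7.5 at [ 0.4365 -0.0445  0.1413] yaw -163.77 F [-0.2 -0.4  0.8] w 0.0393 -> dp [-1.2  0.3 70.3] roll 0.405
```

Emit:
{"api": "send_rows", "payload": {"steps": [{"dp": [-1,0,10],"roll": 0.17,"jaw": 45},{"dp": [-1,0,20],"roll": 0.34,"jaw": 45},{"dp": [-1,0,38],"roll": 0.4,"jaw": 45},{"dp": [-1,0,56],"roll": 0.4,"jaw": 45},{"dp": [-1,0,70],"roll": 0.4,"jaw": 45}]}}

```text
time_s: 8.12
tcp_pos: [0.4376, -0.0445, 0.0708]
eef_rot: [180.0, 0.0, 173.6]
contact_force: [1.4, -0.0, 0.6]
gripper_width: 0.0394
gripper_force: 0.0
```

Emit:
{"api": "send_rows", "payload": {"newtons": 6, "steps": [{"dp": [0,0,0],"roll": 0,"jaw": 0},{"dp": [0,0,0],"roll": 0,"jaw": 0},{"dp": [0,0,0],"roll": 0,"jaw": 0},{"dp": [0,0,0],"roll": 0,"jaw": 0}]}}

```text
time_s: 8.62
tcp_pos: [0.4382, -0.0442, 0.0721]
eef_rot: [180.0, 0.1, 173.5]
contact_force: [-0.3, -0.1, 1.8]
gripper_width: 0.0193
gripper_force: 6.0
```

```bash
python3 - <<'E'
from h import *
go((.4377,-.0438,.071),173);print(C(r.get_state()['tcp_pos']))
c=cam('top');d=c['image']
cv2.imwrite('pics/t3.png',cv2.resize(d[140:290,200:320],None,fx=4,fy=4,interpolation=cv2.INTER_CUBIC))
E
```

```text
t 8.62 at [ 0.4382 -0.0442  0.0721] yaw 173.53 F [-0.3 -0.1  1.8] w 0.0193 -> dp [0.6 0.3 1.1] roll 0.009
[-65.8  73.4  72.1]
```

```bash
cat >> h.py <<'E'
def knob(t,b):
    d=18+52*np.cos(b)-34*np.sin(b); z=42+52*np.sin(b)+34*np.cos(b)
    return np.array([-d*np.sin(t)-9*np.cos(t),46-d*np.cos(t)+9*np.sin(t),z])
def plan(t0,b0,wp):
    s=r.get_state(); M=Ro.from_euler('xyz',s['eef_rot'],degrees=True).as_matrix()
    p=C(s['tcp_pos']);k=knob(t0,b0);print('t',round(s['time_s'],2),'tcp',p,'model knob',k.round(1),'dev',(p-k).round(1),'yaw',round(s['eef_rot'][2],1),'F',np.round(s['contact_force'],1))
    for t,b in wp:
        d=M.T@(W(*knob(t,b))-W(*k))*1000
        print((round(t,3),b),'dp',d.round(1),'roll',round(t-t0 if 0 else -(t0-t),3))
E
sed -i 's/A0,L0=.493/A0,L0=.494/' h.py
python3 -c "
from h import *
plan(1.84,0,[(1.84,.06),(1.84,.12),(1.84,.18),(1.84,.25)])
plan(1.84,.25,[(1.84-.15*i,.25) for i in range(1,6)])"
```

```text
t 8.68 tcp [-66.9  73.4  72. ] model knob [-65.1  73.3  76. ] dev [-1.8  0.1 -4. ] yaw 173.5 F [-0.3 -0.2  2.1]
(1.84, 0.06) dp [-2.1 -0.  -3.1] roll -0.0
(1.84, 0.12) dp [-4.5 -0.  -6. ] roll -0.0
(1.84, 0.18) dp [-6.9 -0.1 -8.8] roll -0.0
(1.84, 0.25) dp [-10.   -0.1 -11.8] roll -0.0
t 8.68 tcp [-66.9  73.4  72. ] model knob [-55.4  70.6  87.8] dev [-11.5   2.8 -15.8] yaw 173.5 F [-0.3 -0.2  2.1]
(1.69, 0.25) dp [ 0.8 -9.1 -0. ] roll -0.15
(1.54, 0.25) dp [  0.2 -18.1  -0. ] roll -0.3
(1.39, 0.25) dp [ -1.8 -27.   -0. ] roll -0.45
(1.24, 0.25) dp [ -5.  -35.5  -0. ] roll -0.6
(1.09, 0.25) dp [ -9.5 -43.4  -0. ] roll -0.75
```

Emit:
{"api": "send_rows", "payload": {"newtons": 8, "steps": [{"dp": [-2,0,-3],"roll": 0,"jaw": 0},{"dp": [-4.5,0,-6],"roll": 0,"jaw": 0},{"dp": [-7,0,-9],"roll": 0,"jaw": 0},{"dp": [-10,0,-12],"roll": 0,"jaw": 0},{"dp": [-10,0,-12],"roll": 0,"jaw": 0}]}}

```text
time_s: 9.3
tcp_pos: [0.4478, -0.0455, 0.0837]
eef_rot: [-180.0, -0.0, 173.5]
contact_force: [-1.0, -0.2, 0.4]
gripper_width: 0.0189
gripper_force: 8.0
```

Emit:
{"api": "send_rows", "payload": {"steps": [{"dp": [1,-9,0],"roll": -0.15,"jaw": 0},{"dp": [0,-18,0],"roll": -0.3,"jaw": 0}]}}

```text
time_s: 9.55
tcp_pos: [0.4454, -0.0635, 0.0834]
eef_rot: [180.0, -0.0, -169.0]
contact_force: [0.5, -1.2, -0.8]
gripper_width: 0.019
gripper_force: 8.0
```

```bash
python3 -c "
from h import *
plan(1.54,.25,[(1.54-.15*i,.25) for i in range(1,6)]);s=r.get_state();print(s['gripper_width'],s['gripper_force'])"
```

```text
t 9.55 tcp [-62.5  53.3  83.4] model knob [-60.2  53.1  87.8] dev [-2.3  0.2 -4.4] yaw -169.0 F [ 0.5 -1.2 -0.8]
(1.39, 0.25) dp [ 0.8 -9.1  0. ] roll -0.15
(1.24, 0.25) dp [  0.3 -18.1  -0. ] roll -0.3
(1.09, 0.25) dp [ -1.6 -27.   -0. ] roll -0.45
(0.94, 0.25) dp [ -4.8 -35.5  -0. ] roll -0.6
(0.79, 0.25) dp [ -9.3 -43.4  -0. ] roll -0.75
0.019046208074415427 7.998732179403305
```

Emit:
{"api": "send_rows", "payload": {"steps": [{"dp": [1,-9,0],"roll": -0.15,"jaw": 0},{"dp": [0.5,-18,0],"roll": -0.3,"jaw": 0},{"dp": [-1.5,-27,0],"roll": -0.45,"jaw": 0},{"dp": [-5,-35.5,0],"roll": -0.6,"jaw": 0},{"dp": [-9.5,-43.5,0],"roll": -0.75,"jaw": 0}]}}

```text
time_s: 10.18
tcp_pos: [0.4631, -0.1047, 0.0835]
eef_rot: [180.0, -0.0, -126.1]
contact_force: [0.6, -0.9, -1.5]
gripper_width: 0.0186
gripper_force: 8.0
```

```bash
python3 -c "
from h import *
plan(.79,.25,[(t,.25) for t in (.69,.59,.49,.42,.36)]);s=r.get_state();print(s['gripper_width'],s['gripper_force'])
c=cam('top');cv2.imwrite('pics/t3.png',cv2.resize(c['image'][130:290,220:340],None,fx=3.7,fy=3.7,interpolation=cv2.INTER_CUBIC))
"
```

```text
t 10.18 tcp [-51.   10.   83.5] model knob [-48.9  10.2  87.8] dev [-2.1 -0.2 -4.3] yaw -126.1 F [ 0.6 -0.9 -1.5]
(0.69, 0.25) dp [ 0.7 -6.  -0. ] roll -0.1
(0.59, 0.25) dp [  0.8 -12.1  -0. ] roll -0.2
(0.49, 0.25) dp [  0.3 -18.1  -0. ] roll -0.3
(0.42, 0.25) dp [ -0.5 -22.3  -0. ] roll -0.37
(0.36, 0.25) dp [ -1.3 -25.8  -0. ] roll -0.43
0.018602316701784458 7.9988738894462585
```

View pics/t3.png

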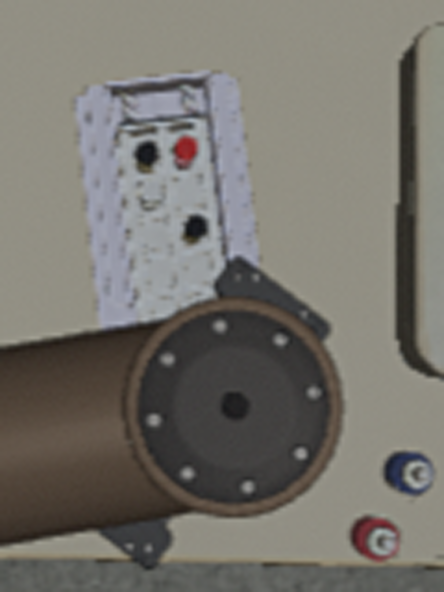

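The rack is against the sprung plate (image y≈120), the vials are standing and the bottles are clear. I'll keep closing the gate.

Emit:
{"api": "send_rows", "payload": {"newtons": 12, "steps": [{"dp": [0.5,-6,0],"roll": -0.1,"jaw": 0},{"dp": [1,-12,0],"roll": -0.2,"jaw": 0},{"dp": [0.5,-18,0],"roll": -0.3,"jaw": 0},{"dp": [-0.5,-22,0],"roll": -0.37,"jaw": 0},{"dp": [-1,-26,0],"roll": -0.43,"jaw": 0}]}}

```text
time_s: 10.85
tcp_pos: [0.4848, -0.1189, 0.0835]
eef_rot: [-180.0, 0.0, -101.7]
contact_force: [0.3, 0.6, -2.1]
gripper_width: 0.0189
gripper_force: 12.0
```

```bash
python3 -c "
from h import *
plan(.36,.25,[(t,.25) for t in (.31,.26,.21,.16,.11)]);s=r.get_state();print(s['gripper_width'],s['gripper_force'])
plan(.11,.25,[(.11,b) for b in (.2,.16,.13,.11)])
plan(.11,.115,[(t,.115) for t in (.09,.07,.05,.03,.01,-.01)])
"
```

```text
t 10.85 tcp [-31.6  -7.2  83.5] model knob [-29.5  -7.   87.8] dev [-2.1 -0.2 -4.3] yaw -101.7 F [ 0.3  0.6 -2.1]
(0.31, 0.25) dp [ 0.4 -3.   0. ] roll -0.05
(0.26, 0.25) dp [ 0.7 -6.   0. ] roll -0.1
(0.21, 0.25) dp [ 0.8 -9.1  0. ] roll -0.15
(0.16, 0.25) dp [  0.7 -12.1   0. ] roll -0.2
(0.11, 0.25) dp [  0.5 -15.1   0. ] roll -0.25
0.018860218431446182 12.000026106834412
t 10.85 tcp [-31.6  -7.2  83.5] model knob [-15.5 -12.6  87.8] dev [-16.1   5.4  -4.3] yaw -101.7 F [ 0.3  0.6 -2.1]
(0.11, 0.2) dp [ 2.2 -0.5  2.2] roll -0.0
(0.11, 0.16) dp [ 3.8 -0.9  4. ] roll -0.0
(0.11, 0.13) dp [ 5.  -1.2  5.4] roll -0.0
(0.11, 0.11) dp [ 5.8 -1.4  6.3] roll -0.0
t 10.85 tcp [-31.6  -7.2  83.5] model knob [-16.2 -18.4  81.7] dev [-15.4  11.2   1.8] yaw -101.7 F [ 0.3  0.6 -2.1]
(0.09, 0.115) dp [-0.2 -1.3  0. ] roll -0.02
(0.07, 0.115) dp [-0.3 -2.6  0. ] roll -0.04
(0.05, 0.115) dp [-0.5 -3.9  0. ] roll -0.06
(0.03, 0.115) dp [-0.8 -5.3  0. ] roll -0.08
(0.01, 0.115) dp [-1.  -6.6  0. ] roll -0.1
(-0.01, 0.115) dp [-1.3 -7.9  0. ] roll -0.12
```

Emit:
{"api": "send_rows", "payload": {"steps": [{"dp": [0.5,-3,0],"roll": -0.05,"jaw": 0},{"dp": [0.5,-6,0],"roll": -0.1,"jaw": 0},{"dp": [1,-9,0],"roll": -0.15,"jaw": 0},{"dp": [0.5,-12,0],"roll": -0.2,"jaw": 0},{"dp": [0.5,-15,0],"roll": -0.25,"jaw": 0}]}}

```text
time_s: 11.48
tcp_pos: [0.4978, -0.1225, 0.083]
eef_rot: [179.8, -0.0, -87.5]
contact_force: [-2.5, -0.2, -0.8]
gripper_width: 0.0189
gripper_force: 12.0
```

```bash
python3 -c "
from h import *
plan(.11,.25,[(.11,b) for b in (.22,.19,.16,.14,.12)]);s=r.get_state();print(s['gripper_width'],s['gripper_force'])
"
```

```text
t 11.47 tcp [-19.3 -12.7  83. ] model knob [-15.5 -12.6  87.8] dev [-3.8 -0.1 -4.8] yaw -87.5 F [-2.5 -0.2 -0.8]
(0.11, 0.22) dp [1.4 0.  1.3] roll -0.0
(0.11, 0.19) dp [2.7 0.  2.6] roll -0.0
(0.11, 0.16) dp [3.9 0.  4. ] roll -0.0
(0.11, 0.14) dp [4.8 0.  4.9] roll -0.0
(0.11, 0.12) dp [5.6 0.  5.8] roll -0.0
0.018885321414805818 12.00024962425232
```

Emit:
{"api": "send_rows", "payload": {"steps": [{"dp": [0,-1.5,0],"roll": -0.03,"jaw": 0},{"dp": [0,-2.5,0],"roll": -0.03,"jaw": 0},{"dp": [1.5,-2.5,1.5],"roll": -0.03,"jaw": 0},{"dp": [2.5,-2.5,2.5],"roll": -0.03,"jaw": 0},{"dp": [4,-2.5,4],"roll": -0.03,"jaw": 0}]}}

```text
time_s: 12.1
tcp_pos: [0.5009, -0.1264, 0.0792]
eef_rot: [179.9, 0.0, -85.7]
contact_force: [-5.5, -1.5, 0.3]
gripper_width: 0.0187
gripper_force: 12.0
```

Emit:
{"api": "send_rows", "payload": {"steps": [{"dp": [0.5,0,0.5],"roll": 0,"jaw": 0},{"dp": [1,0,1],"roll": 0,"jaw": 0}]}}

```text
time_s: 12.35
tcp_pos: [0.5011, -0.1273, 0.0782]
eef_rot: [179.9, 0.0, -85.7]
contact_force: [-5.1, -0.6, 1.4]
gripper_width: 0.0185
gripper_force: 12.0
```

Emit:
{"api": "send_rows", "payload": {"steps": [{"dp": [0.5,0,0.5],"roll": 0,"jaw": 0},{"dp": [0.5,0,0.5],"roll": 0,"jaw": 0}]}}

```text
time_s: 12.6
tcp_pos: [0.5012, -0.1275, 0.078]
eef_rot: [179.9, 0.0, -85.7]
contact_force: [-6.5, 1.9, 4.0]
gripper_width: 0.0186
gripper_force: 12.0
```

Emit:
{"api": "send_rows", "payload": {"steps": [{"dp": [0.5,0,0.5],"roll": 0,"jaw": 0},{"dp": [0.5,0,0.5],"roll": 0,"jaw": 0}]}}

```text
time_s: 12.85
tcp_pos: [0.5012, -0.1278, 0.0778]
eef_rot: [179.9, 0.0, -85.7]
contact_force: [-9.3, 5.0, 7.9]
gripper_width: 0.0183
gripper_force: 12.0
```

Emit:
{"api": "send_rows", "payload": {"steps": [{"dp": [-0.5,-0.5,-0.6],"roll": 0,"jaw": 0},{"dp": [-0.5,-1.5,-0.6],"roll": -0.015,"jaw": 0}]}}

```text
time_s: 13.1
tcp_pos: [0.5023, -0.1276, 0.078]
eef_rot: [179.9, 0.0, -84.8]
contact_force: [-7.2, 0.3, 3.3]
gripper_width: 0.019
gripper_force: 12.0
```

Emit:
{"api": "send_rows", "payload": {"steps": [{"dp": [0,-1,0],"roll": -0.015,"jaw": 0},{"dp": [0,-1.5,0],"roll": -0.02,"jaw": 0}]}}

```text
time_s: 13.35
tcp_pos: [0.5038, -0.1276, 0.078]
eef_rot: [179.9, 0.0, -83.7]
contact_force: [-7.4, -0.3, 4.1]
gripper_width: 0.0185
gripper_force: 12.0
```

Emit:
{"api": "send_rows", "payload": {"steps": [{"dp": [0,-0.7,0.1],"roll": -0.01,"jaw": 0},{"dp": [0,-1,0.1],"roll": -0.015,"jaw": 0}]}}

```text
time_s: 13.6
tcp_pos: [0.5048, -0.1277, 0.078]
eef_rot: [179.9, -0.0, -82.8]
contact_force: [-6.4, -2.7, 4.2]
gripper_width: 0.0189
gripper_force: 12.0
```

Emit:
{"api": "send_rows", "payload": {"steps": [{"dp": [0,-0.7,0],"roll": -0.01,"jaw": 0},{"dp": [0,-1,0],"roll": -0.015,"jaw": 0}]}}

```text
time_s: 13.85
tcp_pos: [0.5058, -0.1277, 0.078]
eef_rot: [179.9, -0.0, -82.0]
contact_force: [-7.0, -3.7, 3.9]
gripper_width: 0.0183
gripper_force: 12.0
```

Emit:
{"api": "send_rows", "payload": {"steps": [{"dp": [0,-0.7,0],"roll": -0.01,"jaw": 0},{"dp": [0,-0.7,0.2],"roll": -0.01,"jaw": 0}]}}

```text
time_s: 14.1
tcp_pos: [0.5067, -0.1278, 0.0778]
eef_rot: [179.9, -0.0, -81.4]
contact_force: [-5.6, -4.3, 3.7]
gripper_width: 0.0186
gripper_force: 12.0
```

Emit:
{"api": "send_rows", "payload": {"steps": [{"dp": [0,-0.7,0],"roll": -0.01,"jaw": 0},{"dp": [0,-0.7,0.2],"roll": -0.01,"jaw": 0}]}}

```text
time_s: 14.35
tcp_pos: [0.5074, -0.1278, 0.0777]
eef_rot: [179.9, -0.0, -80.8]
contact_force: [-6.1, -5.9, 3.6]
gripper_width: 0.0193
gripper_force: 12.0
```

Emit:
{"api": "send_rows", "payload": {"steps": [{"dp": [0.5,0,0],"roll": 0,"jaw": 0},{"dp": [1,0,0.3],"roll": 0,"jaw": 0}]}}

```text
time_s: 14.6
tcp_pos: [0.5074, -0.1285, 0.0771]
eef_rot: [179.9, -0.0, -80.8]
contact_force: [-5.5, -2.0, 1.1]
gripper_width: 0.0189
gripper_force: 12.0
```

Emit:
{"api": "send_rows", "payload": {"steps": [{"dp": [0.5,0,0.5],"roll": 0,"jaw": 0},{"dp": [0.5,0,0.5],"roll": 0,"jaw": 0}]}}

```text
time_s: 14.85
tcp_pos: [0.5075, -0.1289, 0.0766]
eef_rot: [179.9, 0.0, -80.8]
contact_force: [-5.6, -2.0, 1.8]
gripper_width: 0.0186
gripper_force: 12.0
```

Emit:
{"api": "send_rows", "payload": {"steps": [{"dp": [0.5,0,0.6],"roll": 0,"jaw": 0},{"dp": [1,0,1.2],"roll": 0,"jaw": 0}]}}

```text
time_s: 15.1
tcp_pos: [0.5076, -0.1298, 0.0753]
eef_rot: [179.9, 0.0, -80.8]
contact_force: [-5.4, -2.1, 0.8]
gripper_width: 0.0189
gripper_force: 12.0
```

Emit:
{"api": "send_rows", "payload": {"steps": [{"dp": [0.5,0,0.6],"roll": 0,"jaw": 0},{"dp": [0.8,0,1.2],"roll": 0,"jaw": 0}]}}

```text
time_s: 15.35
tcp_pos: [0.5078, -0.1306, 0.0741]
eef_rot: [179.9, 0.0, -80.8]
contact_force: [-5.0, -2.4, 1.2]
gripper_width: 0.019
gripper_force: 12.0
```

The bar is dropping into the notch. I'll keep lowering gently.

Emit:
{"api": "send_rows", "payload": {"steps": [{"dp": [0.5,0,0.5],"roll": 0,"jaw": 0},{"dp": [1,0,1],"roll": 0,"jaw": 0}]}}

```text
time_s: 15.6
tcp_pos: [0.5079, -0.1314, 0.073]
eef_rot: [179.9, 0.0, -80.9]
contact_force: [-4.7, -1.2, 0.5]
gripper_width: 0.0186
gripper_force: 12.0
```

Emit:
{"api": "send_rows", "payload": {"steps": [{"dp": [0.5,0,0.5],"roll": 0,"jaw": 0},{"dp": [0.9,0,0.9],"roll": 0,"jaw": 0}]}}

```text
time_s: 15.85
tcp_pos: [0.508, -0.1321, 0.072]
eef_rot: [179.9, 0.0, -80.9]
contact_force: [-5.1, 1.6, 2.7]
gripper_width: 0.0189
gripper_force: 12.0
```

Emit:
{"api": "send_rows", "payload": {"steps": [{"dp": [0.3,0,0.3],"roll": 0,"jaw": 0},{"dp": [0.3,0,0.3],"roll": 0,"jaw": 0}]}}

```text
time_s: 16.1
tcp_pos: [0.5082, -0.1322, 0.072]
eef_rot: [179.9, 0.0, -80.8]
contact_force: [-6.0, 1.5, 2.0]
gripper_width: 0.0189
gripper_force: 12.0
```

The bar is level (TCP z 72.0, the same as at the start). I'll ease the gate back onto the lip, then release.

Emit:
{"api": "send_rows", "payload": {"steps": [{"dp": [0,1,0],"roll": 0,"jaw": 0},{"dp": [0,2,0],"roll": 0,"jaw": 0},{"dp": [0,2.5,0],"roll": 0,"jaw": 0}]}}

```text
time_s: 16.48
tcp_pos: [0.5072, -0.1323, 0.0722]
eef_rot: [-179.9, 0.0, -80.8]
contact_force: [-1.4, 4.1, -2.4]
gripper_width: 0.0187
gripper_force: 12.0
```

Emit:
{"api": "send_rows", "payload": {"steps": [{"dp": [0,0,0],"roll": 0,"jaw": 10},{"dp": [0,0,0],"roll": 0,"jaw": 25},{"dp": [0,0,0],"roll": 0,"jaw": 40},{"dp": [0,0,0],"roll": 0,"jaw": 45},{"dp": [0,0,0],"roll": 0,"jaw": 45}]}}

```text
time_s: 17.1
tcp_pos: [0.507, -0.133, 0.0724]
eef_rot: [-180.0, -0.0, -80.8]
contact_force: [-0.1, 1.2, -0.2]
gripper_width: 0.0387
gripper_force: 0.0
```

```bash
python3 -c "
from h import *
s=r.get_state();print(s['gripper_width'],s['contact_force'],C(s['tcp_pos']))"
```

```text
0.03874567865502899 [-0.10013215  1.1751781  -0.18615688] [-11.6 -24.4  72.4]
```

Rise straight up, then move aside for a look.

Emit:
{"api": "send_rows", "payload": {"steps": [{"dp": [0,0,-15],"roll": 0,"jaw": 45},{"dp": [0,0,-40],"roll": 0,"jaw": 45},{"dp": [0,0,-90],"roll": 0,"jaw": 45},{"dp": [-40,0,-140],"roll": 0,"jaw": 45},{"dp": [-90,0,-180],"roll": 0,"jaw": 45}]}}

```text
time_s: 17.73
tcp_pos: [0.4929, -0.0461, 0.2537]
eef_rot: [-179.8, -0.0, -80.9]
contact_force: [1.7, 1.2, 0.7]
gripper_width: 0.0392
gripper_force: 0.0
```

Emit:
{"api": "send_rows", "payload": {"steps": [{"dp": [-40,0,-20],"roll": 0,"jaw": 45},{"dp": [-40,0,-20],"roll": 0,"jaw": 45}]}}

```text
time_s: 17.98
tcp_pos: [0.4869, -0.0049, 0.2737]
eef_rot: [-179.7, 0.1, -80.6]
contact_force: [-0.1, -0.5, 0.1]
gripper_width: 0.0395
gripper_force: 0.0
```

```bash
python3 - <<'E'
from h import *
w=cam('wrist')['image'];s=cam('scene')['image']
o=np.zeros((600,800,3),np.uint8)
o[:300]=cv2.resize(w[:192],(800,300),interpolation=cv2.INTER_CUBIC)
o[300:600]=cv2.resize(s[160:280,100:420],(800,300),interpolation=cv2.INTER_CUBIC)
cv2.imwrite('pics/end.png',o)
E
```

```text
(no output)
```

View pics/end.png

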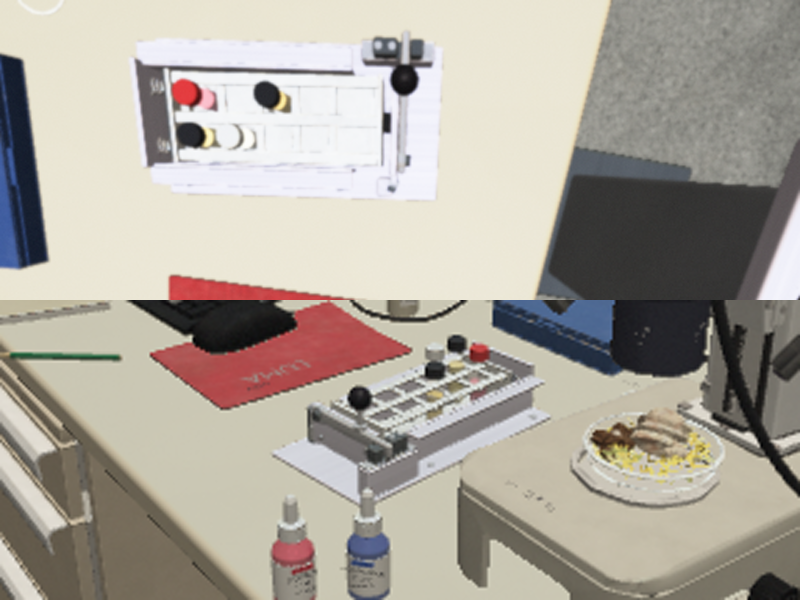

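The gate is shut and the bar sits in the keeper notch at (404,45), with the knob at (404,79). The rack is in, the vials are standing and the bottles haven't moved. Handing in.

```bash
python3 -c "
from plant import r
print(r.close_job())"
```

```text
the job is handed in; nothing more can be done
None
```

The carrier is ready and handed in at about 18 s: the rack is in against the sprung plate, the gate is shut and holding with its bar down in the keeper's notch, the vials are standing, and the bottles and canister were not touched.

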